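Make the coil spring tester ready

TASK

Make the spring tester ready for its next test: swing its guard gate fully shut, then slide the barrel bolt on top of the gate all the way home through its keeper. Also turn the knob on the load dial until its pointer reads zero, and leave the other things on the bench where they are.

Things in the scene. Friction and masses are not known exactly. Their poses are not given: they have to be found in the camera images.
- tester: Fixed coil spring tester: dark blue base 270 x 310 x 30 mm, a steel spring under a crosshead (top 172 mm high, nut 186), grey side guards, a gate between two square posts 170 mm high. Origin: under the base, at bench level; the gate is on its -x side (towards the robot), +y is the hinge side. The hinge axis is at x -120, y +105 mm; the shut gate runs along -y from there.
- gate (a joint): Gate angle, rad: 0 fully shut (a stop); grows as the free end swings out towards the robot, clockwise seen from above; limit 1.3. Stays where left; hinge friction 0.12 N m. Grey barred frame reaching 208 mm from the hinge axis, from 50 mm above the bench up to its top rail (24 mm thick, 150 to 170 mm high), which carries the bolt.
- gate_hinge (a point): Point on the gate's vertical hinge axis, 160 mm above the bench. Its axes turn with the gate: -y runs along the gate to its free end, x is square to the gate (from the robot's side through it).
- gate_end (a point): Middle of the free end of the gate's top rail, 160 mm above the bench, 208 mm from the hinge axis; same axes as gate_hinge.
- bolt (a joint): How far the barrel bolt is slid out, m: 0 drawn back, 0.055 fully home (a stop) through the keeper. Slides along the gate away from the hinge; drag about 3 N; stays where left. Round steel rod of 14 mm, 150 mm long, on the gate's top rail, its axis 186 mm above the bench. Slid out before the gate is shut, it strikes the keeper.
- bolt_knob (a point): Grip point of the bolt's knob, an upright dark cylinder of 20 mm diameter standing on the rod, 188 to 236 mm above the bench; this point is on its axis 222 mm above the bench, at 112 mm plus the bolt's joint value from the hinge axis. Axes as gate_hinge. Guide straps 12 mm wide and 198 mm high stand 88 and 196 mm from the hinge axis: keep the fingertips above 200 mm.
- bolt_tip (a point): Rounded free tip of the bolt's rod, 186 mm above the bench.
- keeper_mouth (a point): Centre of the keeper's mouth: a steel bridge 36 mm long, 34 mm wide, 202 mm high on top of the post beside the gate's free end, open 24 mm wide and 28 mm high along y, through which the bolt's rod slides. Axes as tester.
- dial: Load dial, fixed to the bench: grey box 140 x 140 x 60 mm with a white dial of 132 mm diameter on top (face 63 mm high). Origin under its centre; +x points to the zero mark. It stands either left or right of the tester.
- zero_mark (a point): The dial's zero: a raised black block 10 x 16 x 8 mm at the rim with a broad black line inwards; this point is 60 mm from the dial's centre. The other divisions are thin lines 15 degrees apart on either side.
- zero_knob (a joint): Angle of the knob with its pointer, rad: 0 when the pointer is at the zero mark; the pointer's direction is the dial's +x turned clockwise (seen from above) by this angle. Starts 0.5 to 1.3, so it is turned back anticlockwise. Vertical axis through the dial's centre, friction 0.06 N m, stays where left; limits -0.6 and 2.2.
- knob_grip (a point): On the knob's axis at the height to grip, 99 mm above the bench. The knob is a black disc of 62 mm diameter (66 to 78 mm high) with an upright bar grip 58 mm long, 16 mm wide, 77 to 111 mm high; +x runs along the bar towards the pointer.
- pointer_tip (a point): End of the thin black pointer, 52 mm from the knob's axis, 67 mm above the bench.
- paint_tin: Loose pale tin, 104 mm in diameter, 120 mm high, left or right of the tester (on the other side from the dial). Origin under its centre. Leave it.
- spray_can: Loose white can, 60 mm in diameter, 190 mm high. Origin under its centre. Leave it.
- oil_jar: Loose amber jar, 68 mm in diameter, 110 mm high. Origin under its centre. Leave it.
- washer_dish: Loose steel bowl, 80 mm in diameter, 30 mm high. Origin under its centre. Leave it.
- spanner: Loose spanner, 190 mm long, lying flat along its x. Leave it.
- screwdriver: Loose screwdriver lying along its x, 170 mm long, dark wooden handle. Leave it.
Mind the look-alikes: they are no part of the job. Leave any pink look-alike of the dial alone.

How it is judged:
By the outcome, as a careful person would: the job done as asked, in the order asked, and still so for the second after the job is handed in, with the robot touching nothing.
It also fails if it takes over 53 s, if anything falls off the work surface, if the arm or the gripper's body presses on something with over 40 N, if the wrist force passes 120 N, or if a joint passes its speed limit or range.

ROBOT

A 6-joint arm with a two-finger parallel gripper is mounted at the origin on the work surface. World frame = base frame: x ahead of the robot, y to its left, z up, the work surface at z = 0. Lengths are in m, angles in degrees, forces in N, time in s.
With the tool pointing down it reaches from about 0.35 to 0.875 m from the base axis. Payload 4.2 kg.
Tool frame: the origin (TCP) lies midway between the tips of the shut fingers; the grasp point (between the pads) lies 19 mm behind it; z points along the fingers, y is the line along which they close (so a half turn about z gives the same grasp; the last joint's range is limited). The gripper opens to 87 mm and grips with 3 to 60 N. Pads are 19 mm wide; open, the fingers measure 117 mm over their backs; the gripper's body (75 mm by 190 mm) begins 51 mm behind the grasp point.
Start: joints at [89.588, 22.042, 0.453, 0, -68.411, -14.817], TCP at [0.164, 0.603, 0.223] pointing down, gripper open.
Joint ranges: [-179.83, 179.83], [-69.29, 118.12], [-61.27, 80.66], [-181.25, 117.63], [-171.15, -9.14], [-177.46, 177.46]. Speed limits (degrees/s): [159.86, 159.86, 180, 180, 180, 180].

INTERFACE

Orientations are given as a 3x3 rotation matrix whose columns are the frame's x, y, z axes.
In Python, from station import * gives the robot as it stands.
- The arm moves only by the tool move_arm, never from a script. Its argument "targets" is text: rows parted by semicolons, each of 4 numbers parted by spaces: the shift along the world's x, y, z in units of 25 mm (1.0 is 25 mm), then the turn about the world's z in units of 5 degrees (1.0 is 5 degrees). In form: tx ty tz spin; .... A call has 1 to 10 rows; each row shifts and turns the commanded pose from where the row before left it; what a row does not reach is not made up. A row lasts 1/12 s, in which the tool goes at most 41.7 mm and 7.16 degrees, less where a joint would pass 70% of its speed; a pose out of reach is approached as far as the arm can. A call is refused whole if a number of a shift passes 1 or a number of a turn 1, either way. A call with a gripper value outside its range is refused whole. "gripper" is the finger opening in mm, from 0 to 87, set as the call begins (left out, the last holds). The fingers move at their own pace and stop on an object; the grip force is fixed at half the most. Time passes only in rows, so rows that do not move let the fingers close. It gives the time, the measured TCP pose, the force, the opening and the grip force at its end, in the units of the state.
- sense(): the state, without advancing time (a new reading comes with each control period).
- capture(name): name is "scene" or "top"; returns a dict with "image" (400x640x3 uint8, blue, green, red), "fx", "fy", "cx", "cy" (pixels), "world_from_camera" (4x4, takes a point from camera to world coordinates). Camera axes: x right, y up, looking along -z (the intrinsics and any distortion apply to the point x, -y, -z); pixel columns grow to the right and rows downward; lengths in m; the calibration is good to about 2 mm. A picture is of the moment at which its call begins. There is no depth.
- finish_job(): hands the job in; it is judged then, once.
The state is a dict: "time_s": time; "joints": joint angles; "joint_velocities": joint speeds; "effort": joint torques, N m; "tcp_pos": TCP position; "ee_rot": TCP orientation; "wrist_force": force on the tool from outside, world axes, zero at the start; "moment": the same for the moment, N m; "gripper_width": opening from 0.0 (shut) to 1.0 (fully open); "gripper_force": force on a finger pad.
Only numpy, scipy, OpenCV 4.12 (cv2) and the standard library are available. Lean on these libraries where they do the work, as an engineer would, in place of code of your own. Each camera call takes 0.05 s, during which the arm holds its last target. There are 200 camera calls.

## Working session

There is one attempt and no reset: what is moved stays moved. The work goes in short steps, Python scripts to look and compute and a tool call to move; the robot and the scene stay as the last step left them, time stands still between calls to the robot, and variables do not carry over. Pictures are saved under pics/ and viewed, at most 10 in all, crops included, and the job is handed in when it is done.

Besides the shell and the picture viewer there is one more tool, called as name(argument=value, ...) on one line, values as JSON. move_arm: Moves the arm, as the interface text tells. Its arguments: {"type":"object","properties":{"targets":{"type":"string"},"gripper":{"type":"number"}},"required":["targets"]}

```bash
mkdir -p pics
cat > h.py <<'E'
from station import *
import numpy as np, cv2
def cap(n):
    return capture(n)
def ray(c,u,v):
    M=np.array(c["world_from_camera"]);d=M[:3,:3]@np.array([(u-c["cx"])/c["fx"],-(v-c["cy"])/c["fy"],-1.])
    return M[:3,3],d
def onz(c,u,v,z):
    o,d=ray(c,u,v);return o+d*(z-o[2])/d[2]
def proj(c,p):
    M=np.linalg.inv(np.array(c["world_from_camera"]));q=M[:3,:3]@np.array(p)+M[:3,3]
    return c["cx"]+c["fx"]*q[0]/-q[2],c["cy"]-c["fy"]*q[1]/-q[2]
E
python3 - <<'E'
from h import *
for n in("scene","top"):
    c=cap(n);cv2.imwrite(f"pics/{n}0.png",c["image"]);print(n,[k for k in c],c["fx"],c["fy"],c["cx"],c["cy"],np.round(c["world_from_camera"],3).tolist())
print(sense())
E
```

```text
scene ['image', 'fx', 'fy', 'cx', 'cy', 'world_from_camera'] 414.02720495203687 414.02720495203687 316.4776704222066 192.9742977337628 [[0.423, -0.774, 0.471, 0.948], [0.906, 0.369, -0.207, -0.226], [-0.013, 0.514, 0.858, 1.074], [0.0, 0.0, 0.0, 1.0]]
top ['image', 'fx', 'fy', 'cx', 'cy', 'world_from_camera'] 495.3325934246977 495.3325934246977 320.13021384543424 199.1581371384298 [[0.0, 0.978, -0.208, 0.144], [-1.0, 0.001, 0.006, 0.004], [0.006, 0.208, 0.978, 1.661], [0.0, 0.0, 0.0, 1.0]]
{'time_s': 0.1, 'joints': array([ 8.95878341e+01,  2.20855969e+01,  3.86936612e-01, -2.44982859e-02,
       -6.84132679e+01, -1.48159683e+01]), 'joint_velocities': array([ 0.04107299, -0.176541  ,  0.08483304,  0.11711618,  0.01980595,
        0.10971374]), 'effort': array([-2.35805061e-05, -3.91690922e+01,  1.87935269e+01,  4.23196390e+00,
        1.34327167e-02, -7.25121117e-05]), 'tcp_pos': array([0.16401667, 0.60252106, 0.22157454]), 'ee_rot': array([[ 9.64846225e-01, -2.62814751e-01, -4.11628572e-04],
       [-2.62815048e-01, -9.64844260e-01, -1.95057229e-03],
       [ 1.15481706e-04,  1.99018450e-03, -9.99998013e-01]]), 'wrist_force': array([ 0.00412715,  0.23498453, -0.73327335]), 'moment': array([-0.00466638,  0.01976796,  0.01201743]), 'gripper_force': 0.0, 'gripper_width': 0.9982369346111973}
```

View pics/scene0.png

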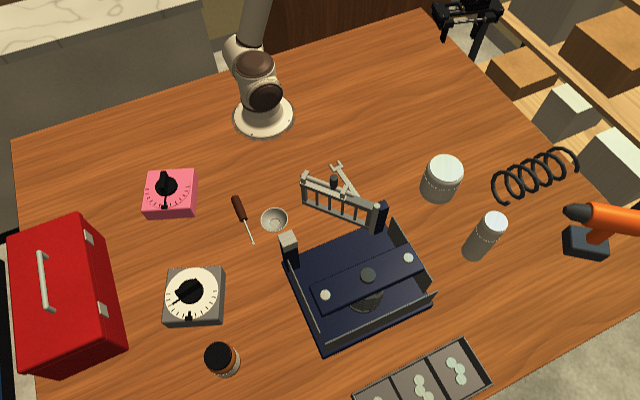

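View pics/top0.png

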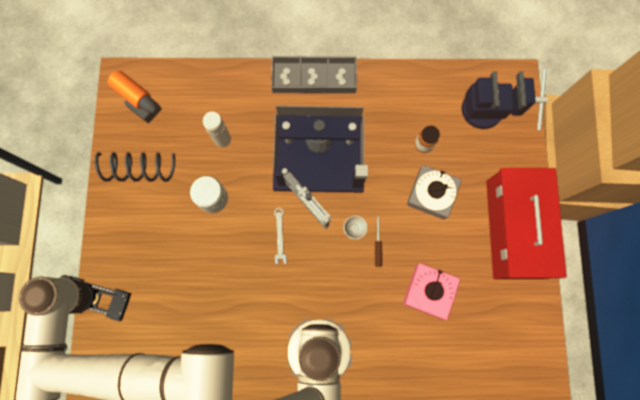

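The scene view shows the white/grey dial at (193,293), the open gate with posts at (289,245) and (379,217), and a pink decoy at (170,193). In the top view the dial is at (437,190), the gate runs (287,172)-(325,222), the keeper is at (361,171), and the hinge is near (287,175).

Run:
```python
from h import *
s=cv2.imread("pics/scene0.png");t=cv2.imread("pics/top0.png")
f=lambda im,u,v,w,h,k:cv2.resize(im[v:v+h,u:u+w],(w*k,h*k),interpolation=cv2.INTER_CUBIC)
a=np.hstack([f(s,155,255,80,80,5),f(t,400,155,80,80,5)[:, :400]])
cv2.imwrite("pics/dial.png",a)
cv2.imwrite("pics/gate.png",np.hstack([f(s,270,150,130,130,4)[:480,:520],cv2.resize(t[155:235,265:375],(0,0),fx=2.5,fy=2.5,interpolation=cv2.INTER_CUBIC).repeat(1,0)[:200] if 0 else np.pad(f(t,275,160,100,80,2),((0,320),(0,0),(0,0)))]))
```

```text
(no output)
```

View pics/dial.png

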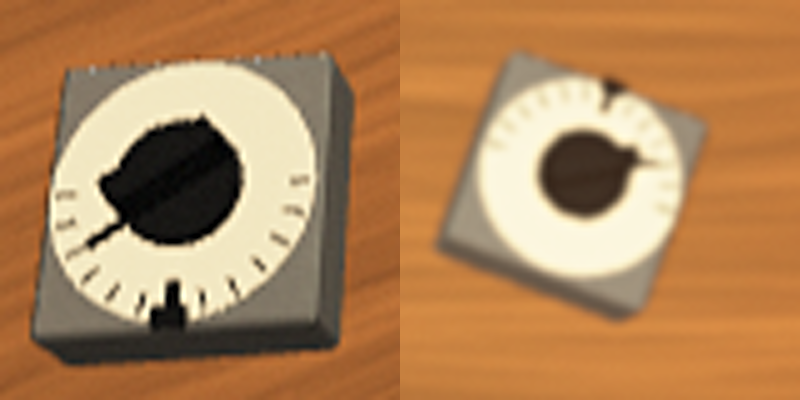

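View pics/gate.png

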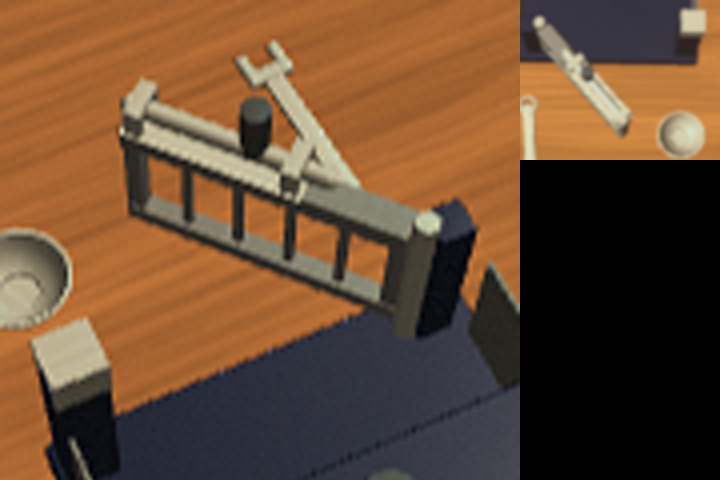

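Dial zoom: zero block is at scene (189,318.6), pointer tip at (172.6,304.4), so it needs roughly +55° anticlockwise. Gate zoom: bolt knob top at scene (333.8,176.3), hinge top at (377,205.5), keeper top at (288,237); knob in top view is near (308,195).

Run:
```python
from h import *
s=cap("scene");t=cap("top")
P=lambda n,c,u,v,z:print(n,np.round(onz(c,u,v,z),4))
for n,c,(u0,v0,u1,v1) in(("scene",s,(155,255,235,335)),("top",t,(400,155,480,235))):
    hsv=cv2.cvtColor(c["image"],cv2.COLOR_BGR2HSV);m=((hsv[...,2]>185)&(hsv[...,1]<70)).astype(np.uint8)
    k=np.zeros_like(m);k[v0:v1,u0:u1]=m[v0:v1,u0:u1]
    ct=max(cv2.findContours(k,cv2.RETR_EXTERNAL,cv2.CHAIN_APPROX_NONE)[0],key=cv2.contourArea)
    h=cv2.convexHull(ct);w=np.array([onz(c,p[0][0],p[0][1],.063)[:2] for p in h])
    cc,r=cv2.minEnclosingCircle(w.astype(np.float32));e=cv2.fitEllipse((h if len(h)>5 else ct))
    P(n+" dial ell",c,*e[0],.063);print(cc,r)
    hs=hsv[v0:v1,u0:u1];
P("zero s",s,189,318.6,.071);P("zero t",t,400+212/5,155+85/5,.071)
P("ptr s",s,172.6,304.4,.067);P("ptr t",t,400+257/5,155+161/5,.067)
P("knob s",s,333.75,176.3,.236);P("knob t",t,275+67/2,160+70/2,.236)
P("hinge s",s,377,205.5,.172);P("hinge t",t,275+20/2,160+22/2,.172)
P("keep s",s,288,237,.202);P("keep t",t,361.5,171,.202)
hsv=cv2.cvtColor(t["image"],cv2.COLOR_BGR2HSV)
m=((hsv[...,0]>105)&(hsv[...,0]<130)&(hsv[...,1]>60)).astype(np.uint8);k=np.zeros_like(m);k[100:196,265:372]=m[100:196,265:372]
ct=max(cv2.findContours(k,cv2.RETR_EXTERNAL,cv2.CHAIN_APPROX_NONE)[0],key=cv2.contourArea)
print(cv2.boundingRect(ct),cv2.minAreaRect(ct))
for u,v in cv2.boxPoints(cv2.minAreaRect(ct)):P(f"base {u:.0f} {v:.0f}",t,u,v,.03)
for n,c in(("t",t),("s",s)):
  g=c["image"]
  cv2.imwrite(f"pics/k{n}.png",g)
```

```text
scene dial ell [ 0.5219 -0.3879  0.063 ]
(0.5202962160110474, -0.38684526085853577) 0.06682207435369492
top dial ell [ 0.515  -0.3878  0.063 ]
(0.5161554217338562, -0.3883730173110962) 0.06962914019823074
zero s [ 0.5842 -0.4087  0.071 ]
zero t [ 0.5752 -0.4124  0.071 ]
ptr s [ 0.532  -0.4364  0.067 ]
ptr t [ 0.5243 -0.4406  0.067 ]
knob s [0.4634 0.0338 0.236 ]
knob t [0.4597 0.0296 0.236 ]
hinge s [0.5506 0.1123 0.172 ]
hinge t [0.5502 0.1042 0.172 ]
keep s [ 0.5485 -0.1252  0.202 ]
keep t [ 0.5424 -0.131   0.202 ]
(326, 154, 1, 1) ((326.0, 154.0), (0.0, 0.0), 0.0)
base 326 154 [ 0.6496 -0.0261  0.03  ]
base 326 154 [ 0.6496 -0.0261  0.03  ]
base 326 154 [ 0.6496 -0.0261  0.03  ]
base 326 154 [ 0.6496 -0.0261  0.03  ]
```

move_arm(targets="0 0 1 0;0 0 1 -0.5;0.5 -0.9 0.3 -1;0.5 -0.9 0 -1;0.5 -0.9 0 -1;0.5 -0.9 0 -1;0.5 -0.9 0 -1;0.5 -0.9 0 -1;0.5 -0.9 0 -1;0.5 -0.9 0 -1", gripper=60)

```text
time_s: 1.03
tcp_pos: [0.2645, 0.4217, 0.2799]
ee_rot: [[0.53, -0.848, -0.0], [-0.848, -0.53, -0.0], [0.0, 0.0, -1.0]]
wrist_force: [1.0, -0.4, -0.2]
gripper_width: 0.688
gripper_force: 0.0
```

move_arm(targets="0.5 -0.9 0 -1;0.5 -0.9 0 -1;0.5 -0.9 0 -1;0.5 -0.9 0 -1;0.5 -0.9 0 -1;0.5 -0.9 0 -1;0.5 -0.9 0 -1;0.5 -0.9 0 -1;0.5 -0.9 0 -1;0.5 -0.9 0 -1")

```text
time_s: 1.87
tcp_pos: [0.3894, 0.1968, 0.2801]
ee_rot: [[-0.308, -0.951, -0.0], [-0.951, 0.308, 0.0], [-0.0, 0.0, -1.0]]
wrist_force: [0.1, 0.8, 0.1]
gripper_width: 0.689
gripper_force: 0.0
```

move_arm(targets="0.5 -0.9 0 -1;0.5 -0.9 0 -1;0.5 -0.9 0 -1;0.4 -0.9 0 -1;0.1 -0.9 0 -1;0 -0.2 0 -1;0 0 0 -0.4;0 0 0 0")

```text
time_s: 2.53
tcp_pos: [0.439, 0.0799, 0.2799]
ee_rot: [[-0.764, -0.645, -0.0], [-0.645, 0.764, 0.0], [0.0, 0.0, -1.0]]
wrist_force: [0.0, 0.4, -0.9]
gripper_width: 0.691
gripper_force: 0.0
```

Run:
```python
from h import *
c=cap("scene");s=sense()
print(s["time_s"],s["tcp_pos"].round(4),s["joints"].round(1),np.degrees(np.arctan2(s["ee_rot"][1,1],s["ee_rot"][0,1])))
cv2.imwrite("pics/a.png",cv2.resize(c["image"][130:270,260:420],(0,0),fx=4,fy=4,interpolation=cv2.INTER_CUBIC))
print(proj(c,s["tcp_pos"]))
```

```text
2.5833 [0.4391 0.0802 0.28  ] [ 31.3   1.9 -17.3  -0.  -70.8 -81. ] 130.28318001211866
(np.float64(347.1766955392783), np.float64(151.35426741992345))
```

View pics/a.png

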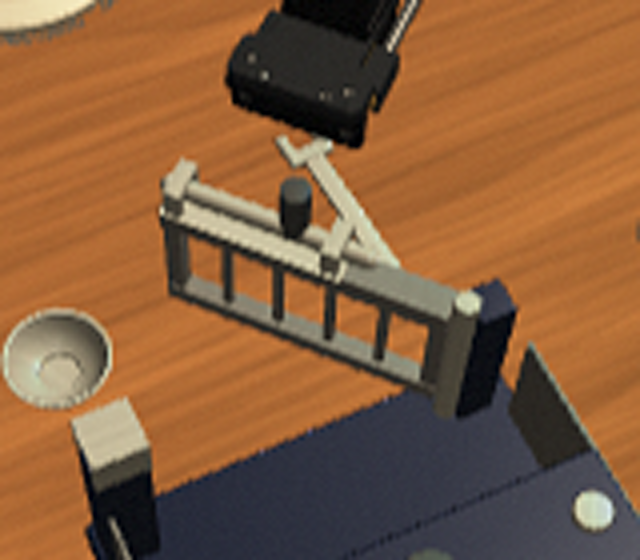

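The gate is untouched; knob top at scene (334,176.3) confirms the measurement, and the gripper is just behind it. Moving over it and down.

move_arm(targets="0.5 -1 0 0;0.4 -0.9 0 0;0 0 0 0;0 0 -0.5 0;0 0 -0.5 0;0 0 -0.5 0;0 0 -0.5 0;0 0 -0.5 0;0 0 -0.4 0;0 0 0 0")

```text
time_s: 3.42
tcp_pos: [0.4601, 0.0332, 0.2055]
ee_rot: [[-0.762, -0.647, -0.005], [-0.647, 0.762, -0.001], [0.004, 0.002, -1.0]]
wrist_force: [-0.4, -0.4, 0.4]
gripper_width: 0.691
gripper_force: 0.0
```

move_arm(targets="0 0 0 0;0 0 0 0;0 0 0 0;0 0 0 0;0 0 0 0;0 0 0 0", gripper=10)

```text
time_s: 3.92
tcp_pos: [0.4618, 0.0331, 0.2079]
ee_rot: [[-0.763, -0.646, 0.001], [-0.646, 0.763, 0.0], [-0.001, -0.0, -1.0]]
wrist_force: [0.1, 0.6, 0.4]
gripper_width: 0.319
gripper_force: 0.0
```

move_arm(targets="0 0 0 0;0 0 0 0;0 0 0 0;0 0 0 0")

```text
time_s: 4.25
tcp_pos: [0.4617, 0.033, 0.2078]
ee_rot: [[-0.763, -0.646, 0.0], [-0.646, 0.763, -0.0], [-0.0, -0.0, -1.0]]
wrist_force: [0.1, 0.0, 0.6]
gripper_width: 0.219
gripper_force: 30.0
```

move_arm(targets="0.27 -0.29 0 1;0.3 -0.27 0 1;0.32 -0.24 0 1;0.34 -0.21 0 1;0 0 0 0")

```text
time_s: 4.67
tcp_pos: [0.4938, 0.0068, 0.2078]
ee_rot: [[-0.495, -0.869, 0.001], [-0.869, 0.495, -0.001], [0.001, -0.001, -1.0]]
wrist_force: [0.9, -1.6, 2.3]
gripper_width: 0.219
gripper_force: 30.0
```

move_arm(targets="0.35 -0.18 0 1;0.37 -0.15 0 1;0.38 -0.12 0 1;0.39 -0.08 0 1;0 0 0 0")

```text
time_s: 5.08
tcp_pos: [0.5316, -0.0062, 0.2078]
ee_rot: [[-0.168, -0.986, 0.002], [-0.986, 0.168, -0.001], [0.001, -0.002, -1.0]]
wrist_force: [0.5, -2.5, 1.7]
gripper_width: 0.217
gripper_force: 30.0
```

Run:
```python
from h import *
c=cap("scene");s=sense()
print(s["time_s"],s["tcp_pos"].round(4),s["wrist_force"].round(1),s["joints"].round(1))
cv2.imwrite("pics/b.png",cv2.resize(c["image"][130:270,260:420],(0,0),fx=4,fy=4,interpolation=cv2.INTER_CUBIC))
```

```text
5.1333 [ 0.5308 -0.006   0.2078] [ 1.8 -3.2  0.7] [ 16.9  13.5 -14.1   0.1 -62.3 -26.8]
```

View pics/b.png

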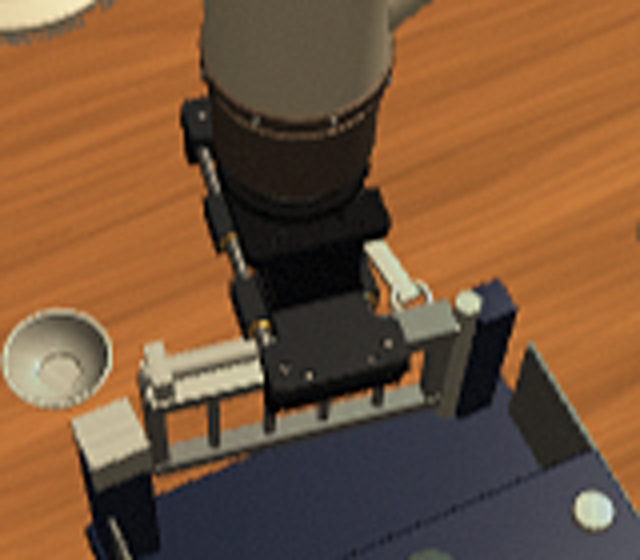

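Gate is nearly shut (free end at crop (160,390) just beside the keeper post), with the bolt still drawn back.

move_arm(targets="0.39 -0.08 0 1;0.4 -0.05 0 1;0 0 0 0;0 0 0 0")

```text
time_s: 5.47
tcp_pos: [0.5502, -0.0081, 0.2078]
ee_rot: [[0.001, -1.0, 0.003], [-1.0, -0.001, 0.001], [-0.001, -0.003, -1.0]]
wrist_force: [2.7, -0.3, 1.3]
gripper_width: 0.22
gripper_force: 30.0
```

move_arm(targets="0.1 0 0 0;0.1 0 0 0;0 0 0 0")

```text
time_s: 5.72
tcp_pos: [0.5506, -0.0086, 0.2077]
ee_rot: [[0.003, -1.0, -0.008], [-1.0, -0.003, -0.0], [0.0, 0.008, -1.0]]
wrist_force: [-8.2, 3.0, 7.7]
gripper_width: 0.223
gripper_force: 30.0
```

move_arm(targets="0 -0.25 0 0;0 -0.25 0 0;0 -0.25 0 0;0 -0.25 0 0;0 0 0 0")

```text
time_s: 6.13
tcp_pos: [0.5502, -0.0344, 0.2077]
ee_rot: [[0.002, -1.0, -0.008], [-1.0, -0.002, -0.001], [0.001, 0.008, -1.0]]
wrist_force: [-8.1, 0.9, 8.0]
gripper_width: 0.216
gripper_force: 30.0
```

move_arm(targets="0 -0.25 0 0;0 -0.25 0 0;0 -0.25 0 0;0 -0.25 0 0;0 0 0 0")

```text
time_s: 6.55
tcp_pos: [0.5498, -0.0593, 0.2077]
ee_rot: [[0.002, -1.0, -0.009], [-1.0, -0.002, -0.0], [0.0, 0.009, -1.0]]
wrist_force: [-8.7, 0.8, 8.1]
gripper_width: 0.212
gripper_force: 30.0
```

move_arm(targets="0 -0.15 0 0;0 -0.15 0 0;0 -0.15 0 0;0 0 0 0;0 0 0 0")

```text
time_s: 6.97
tcp_pos: [0.5499, -0.0612, 0.2074]
ee_rot: [[0.004, -1.0, -0.007], [-1.0, -0.004, 0.014], [-0.014, 0.007, -1.0]]
wrist_force: [-14.5, 31.1, 13.1]
gripper_width: 0.22
gripper_force: 30.0
```

move_arm(targets="-0.15 0.25 0 0;0 0 0 0")

```text
time_s: 7.13
tcp_pos: [0.5497, -0.0607, 0.2076]
ee_rot: [[0.006, -1.0, 0.0], [-1.0, -0.006, 0.003], [-0.003, -0.0, -1.0]]
wrist_force: [-0.8, 9.8, 2.6]
gripper_width: 0.221
gripper_force: 30.0
```

move_arm(targets="0 0 0 0;0 0 0 0;0 0 0 0;0 0 0 0;0 0 0 0;0 0 0 0", gripper=60)

```text
time_s: 7.63
tcp_pos: [0.5505, -0.0643, 0.2073]
ee_rot: [[0.004, -1.0, -0.001], [-1.0, -0.004, -0.0], [0.0, 0.001, -1.0]]
wrist_force: [0.1, 0.6, 0.0]
gripper_width: 0.59
gripper_force: 0.0
```

move_arm(targets="0 0 0.5 0;0 0 0.6 0;0 0 0.7 0;0 0 1 0;0 0 0.5 0;-0.5 -0.5 0 0;-0.5 -0.8 0 0;-0.5 -1 0 0;-0.5 -1 0 0;0 -1 0 0")

```text
time_s: 8.47
tcp_pos: [0.4975, -0.1725, 0.2897]
ee_rot: [[0.004, -1.0, -0.002], [-1.0, -0.004, 0.001], [-0.001, 0.002, -1.0]]
wrist_force: [0.7, 0.3, -0.2]
gripper_width: 0.689
gripper_force: 0.0
```

move_arm(targets="0 -1 0 0;0 -1 0 0;0 -1 0 0;0 -1 0 0;0 -1 0 0;0 0 0 0")

```text
time_s: 8.97
tcp_pos: [0.4991, -0.2998, 0.2884]
ee_rot: [[0.0, -1.0, -0.003], [-1.0, -0.0, 0.0], [-0.0, 0.003, -1.0]]
wrist_force: [-0.5, 0.7, -0.6]
gripper_width: 0.692
gripper_force: 0.0
```

Run:
```python
from h import *
c=cap("scene");s=sense();t=cap("top")
print(s["time_s"],s["tcp_pos"].round(4),s["wrist_force"].round(1),s["joints"].round(1),s["gripper_width"])
cv2.imwrite("pics/c.png",np.vstack([cv2.resize(c["image"][180:270,240:400],(800,450),interpolation=cv2.INTER_CUBIC),np.pad(cv2.resize(t["image"][158:203,265:375],(330,135),interpolation=cv2.INTER_CUBIC),((0,0),(0,470),(0,0)))]))
```

```text
9.0167 [ 0.4991 -0.2981  0.2884] [-0.1 -0.   0.1] [-14.9  15.7   0.6  -0.  -75.1  14.9] 0.6889667658879075
```

View pics/c.png

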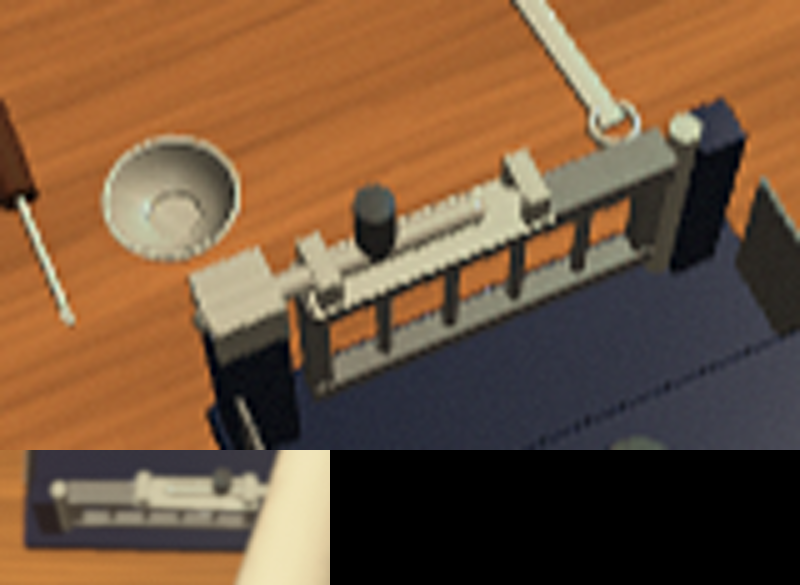

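The gate is shut and the bolt's rod runs into the keeper (crop (285,285)), knob at crop (375,190) → scene (315,218). Checking its distance and the toolbox clearance.

Run:
```python
from h import *
s=cap("scene")
k=onz(s,315,217.8,.236);h=onz(s,377,205.3,.172);m=onz(s,286,236.5,.202);print(k,h,m,np.linalg.norm((k-h)[:2]))
t=cap("top")
for z in(0,.1,.15,.2):print(z,onz(t,487,178,z).round(3),onz(t,495,278,z).round(3),onz(s,78,213,z).round(3),onz(s,128,347,z).round(3))
```

```text
[ 0.54627877 -0.05474679  0.236     ] [0.55012933 0.11254805 0.172     ] [ 0.54530558 -0.12885871  0.202     ] 0.16733915265964963
0 [ 0.573 -0.585  0.   ] [ 0.23  -0.587  0.   ] [ 0.117 -0.634  0.   ] [ 0.561 -0.579  0.   ]
0.1 [ 0.547 -0.549  0.1  ] [ 0.225 -0.552  0.1  ] [ 0.194 -0.596  0.1  ] [ 0.597 -0.546  0.1  ]
0.15 [ 0.535 -0.532  0.15 ] [ 0.223 -0.534  0.15 ] [ 0.233 -0.577  0.15 ] [ 0.615 -0.53   0.15 ]
0.2 [ 0.522 -0.514  0.2  ] [ 0.22  -0.516  0.2  ] [ 0.272 -0.558  0.2  ] [ 0.633 -0.513  0.2  ]
```

Knob is 167.3 mm from the hinge (expected 167): bolt home. The toolbox is clear of the gripper's sweep. On to the dial.

move_arm(targets="0.2 -0.9 0 0.6;0.2 -0.9 0 0.6;0.2 -0.9 0 0.6;0.2 -0.9 0 0.5;0 0 -1 0;0 0 -1 0;0 0 -1 0;0 0 -1 0;0 0 -1 0;0 0 -1 0")

```text
time_s: 10.0
tcp_pos: [0.5208, -0.3849, 0.1393]
ee_rot: [[0.206, -0.979, 0.0], [-0.979, -0.206, 0.0], [0.0, -0.0, -1.0]]
wrist_force: [-0.1, -0.2, -0.4]
gripper_width: 0.688
gripper_force: 0.0
```

move_arm(targets="0 0 -0.6 0;0 0 -0.6 0;0 0 -0.6 0;0 0 -0.3 0;0 0 0 0;0 0 0 0")

```text
time_s: 10.5
tcp_pos: [0.521, -0.3857, 0.0879]
ee_rot: [[0.205, -0.979, -0.0], [-0.979, -0.205, -0.0], [0.0, 0.0, -1.0]]
wrist_force: [-0.4, 0.2, 1.2]
gripper_width: 0.69
gripper_force: 0.0
```

move_arm(targets="-0.1 -0.1 -0.15 0;0 0 0 0")

```text
time_s: 10.67
tcp_pos: [0.5182, -0.3889, 0.0844]
ee_rot: [[0.204, -0.979, 0.001], [-0.979, -0.204, -0.0], [0.001, -0.001, -1.0]]
wrist_force: [0.1, 0.7, 0.7]
gripper_width: 0.695
gripper_force: 0.0
```

move_arm(targets="0 0 0 0;0 0 0 0;0 0 0 0;0 0 0 0;0 0 0 0;0 0 0 0;0 0 0 0;0 0 0 0;0 0 0 0", gripper=8)

```text
time_s: 11.42
tcp_pos: [0.5198, -0.3885, 0.0838]
ee_rot: [[0.204, -0.979, 0.003], [-0.979, -0.204, -0.0], [0.001, -0.003, -1.0]]
wrist_force: [5.3, 1.2, -1.4]
gripper_width: 0.183
gripper_force: 29.8
```

move_arm(targets="0.07 0 0 0.5;0 0 0 1;0 0 0 1;0 0 0 1;0 0 0 1;0 0 0 1;0 0 0 1;0 0 0 1;0 0 0 1;0 0 0 1")

```text
time_s: 12.25
tcp_pos: [0.5211, -0.3876, 0.0839]
ee_rot: [[0.862, -0.507, 0.002], [-0.507, -0.862, 0.001], [0.001, -0.002, -1.0]]
wrist_force: [3.1, 5.1, -1.0]
gripper_width: 0.18
gripper_force: 29.8
```

move_arm(targets="0 0 0 1;0 0 0 0.6;0 0 0 0.5;0 0 0 0;0 0 0 0;0 0 0 0")

```text
time_s: 12.75
tcp_pos: [0.5212, -0.3873, 0.0838]
ee_rot: [[0.939, -0.345, 0.002], [-0.345, -0.939, 0.001], [0.001, -0.002, -1.0]]
wrist_force: [4.1, 4.8, 0.2]
gripper_width: 0.178
gripper_force: 29.8
```

Run:
```python
from h import *
c=cap("scene");s=sense()
print(s["time_s"],s["tcp_pos"].round(4),s["wrist_force"].round(1),s["moment"].round(2),np.degrees(np.arctan2(s["ee_rot"][1,0],s["ee_rot"][0,0])))
cv2.imwrite("pics/d.png",cv2.resize(c["image"][245:340,150:240],(0,0),fx=6,fy=6,interpolation=cv2.INTER_CUBIC))
```

```text
12.8 [ 0.5212 -0.3873  0.0838] [ 4.3  5.5 -0.2] [ 1.54 -1.04  0.05] -20.183032196683662
```

View pics/d.png

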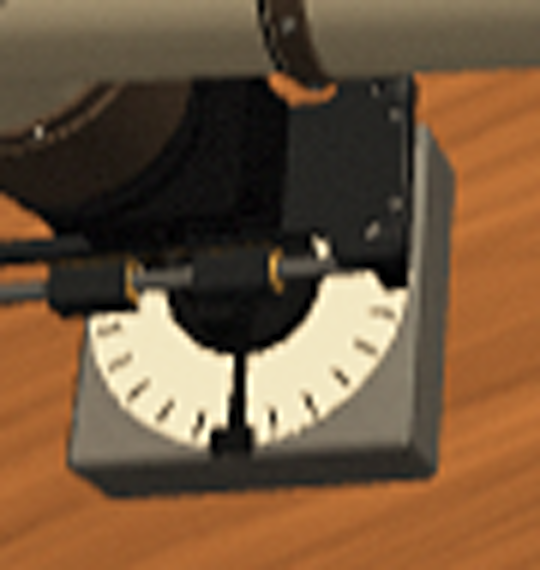

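Pointer now runs into the zero line, from crop (238,355) to the block at (232,440). Measuring the remaining angle by radius.

```bash
cat > ang.py <<'E'
from h import *
def prof(c,im,C,z,lo,hi,rs,thr=150):
    g=cv2.cvtColor(im,cv2.COLOR_BGR2GRAY);out=[]
    for r in rs:
        th=np.arange(lo,hi,.25);w=[]
        for a in th:
            u,v=proj(c,[C[0]+r*np.cos(np.radians(a)),C[1]+r*np.sin(np.radians(a)),z])
            w.append(max(0,thr-float(cv2.getRectSubPix(g,(1,1),(u,v))[0,0])))
        w=np.array(w);out.append((round(r*1000),round((w*th).sum()/max(w.sum(),1e-9),1),round(w.sum())))
    return out
E
python3 - <<'E'
from ang import *
c=cap("scene");old=cv2.imread("pics/scene0.png");C=(.5214,-.3876);R=np.arange(.036,.066,.003)
print("zero old",prof(c,old,C,.064,-29,-11,R))
print("ptr old",prof(c,old,C,.067,-90,-68,R))
print("new",prof(c,c["image"],C,.067,-29,-11,R))
E
```

```text
zero old [(36, np.float64(0.0), 0), (39, np.float64(0.0), 0), (42, np.float64(0.0), 0), (45, np.float64(-21.4), 595), (48, np.float64(-21.6), 3539), (51, np.float64(-21.5), 3618), (54, np.float64(-21.4), 3635), (57, np.float64(-21.4), 4374), (60, np.float64(-22.0), 7334), (63, np.float64(-21.9), 7606), (66, np.float64(-21.4), 7883)]
ptr old [(36, np.float64(-82.0), 2671), (39, np.float64(-81.7), 2861), (42, np.float64(-80.7), 2482), (45, np.float64(-81.4), 2277), (48, np.float64(-80.6), 2420), (51, np.float64(-80.9), 184), (54, np.float64(0.0), 0), (57, np.float64(0.0), 0), (60, np.float64(0.0), 0), (63, np.float64(0.0), 0), (66, np.float64(-79.7), 1824)]
new [(36, np.float64(-20.8), 3725), (39, np.float64(-20.5), 3350), (42, np.float64(-20.2), 3056), (45, np.float64(-20.5), 3350), (48, np.float64(-20.6), 3682), (51, np.float64(-20.5), 3583), (54, np.float64(-20.5), 3602), (57, np.float64(-20.2), 3686), (60, np.float64(-21.4), 7065), (63, np.float64(-21.5), 7946), (66, np.float64(-21.2), 8101)]
```

move_arm(targets="0 0 0 -0.2;0 0 0 0;0 0 0 0")

```text
time_s: 13.1
tcp_pos: [0.5212, -0.3874, 0.0838]
ee_rot: [[0.932, -0.362, 0.002], [-0.362, -0.932, 0.001], [0.001, -0.002, -1.0]]
wrist_force: [4.6, 5.5, -0.6]
gripper_width: 0.183
gripper_force: 29.8
```

move_arm(targets="0 0 0 0;0 0 0 0;0 0 0 0;0 0 0 0;0 0 0 0;0 0 0 0", gripper=60)

```text
time_s: 13.6
tcp_pos: [0.5195, -0.389, 0.0837]
ee_rot: [[0.932, -0.362, -0.0], [-0.362, -0.932, 0.0], [-0.0, 0.0, -1.0]]
wrist_force: [-0.2, -0.2, -0.2]
gripper_width: 0.552
gripper_force: 0.0
```

move_arm(targets="0 0 0.4 0;0 0 0.6 0;0 0 1 0;0 0 1 0;0 0 1 0;0 0 1 0;0 0 1 0;0 0 1 0;-1 0 0 0;-1 0 0 0")

```text
time_s: 14.43
tcp_pos: [0.4707, -0.389, 0.2614]
ee_rot: [[0.933, -0.361, 0.004], [-0.361, -0.933, -0.002], [0.005, 0.001, -1.0]]
wrist_force: [0.8, 0.4, -0.7]
gripper_width: 0.69
gripper_force: 0.0
```

move_arm(targets="-0.8 0 0 0;-0.6 0 0 0;0 0 0 0;0 0 0 0")

```text
time_s: 14.77
tcp_pos: [0.4345, -0.389, 0.2602]
ee_rot: [[0.932, -0.363, 0.002], [-0.363, -0.932, -0.001], [0.002, 0.0, -1.0]]
wrist_force: [1.6, 0.7, -0.2]
gripper_width: 0.688
gripper_force: 0.0
```

Run:
```python
from ang import *
c=cap("scene");t=cap("top");s=sense();print(s["time_s"],s["tcp_pos"].round(3),s["wrist_force"].round(1));C=(.5214,-.3876);R=np.arange(.036,.066,.003)
for z in(.0635,.067):print(z,prof(c,c["image"],C,z,-29,-11,R))
a=cv2.resize(c["image"][245:340,150:240],(0,0),fx=4,fy=4,interpolation=cv2.INTER_CUBIC)
b=cv2.resize(c["image"][165:260,270:400],(0,0),fx=3,fy=4,interpolation=cv2.INTER_CUBIC)
cv2.imwrite("pics/e.png",np.hstack([a,b]))
```

```text
14.8667 [ 0.435 -0.389  0.259] [0.1 0.5 0.3]
0.0635 [(36, np.float64(-23.4), 3315), (39, np.float64(-23.3), 3465), (42, np.float64(-23.4), 3109), (45, np.float64(-22.7), 3517), (48, np.float64(-22.2), 4204), (51, np.float64(-21.9), 3869), (54, np.float64(-21.5), 3602), (57, np.float64(-21.6), 4457), (60, np.float64(-22.1), 7346), (63, np.float64(-22.0), 7493), (66, np.float64(-21.5), 7752)]
0.067 [(36, np.float64(-21.6), 3278), (39, np.float64(-21.7), 3396), (42, np.float64(-22.1), 3123), (45, np.float64(-21.6), 3102), (48, np.float64(-21.0), 3915), (51, np.float64(-20.8), 3897), (54, np.float64(-20.5), 3554), (57, np.float64(-20.2), 3625), (60, np.float64(-21.4), 6993), (63, np.float64(-21.6), 7902), (66, np.float64(-21.3), 8040)]
```

View pics/e.png

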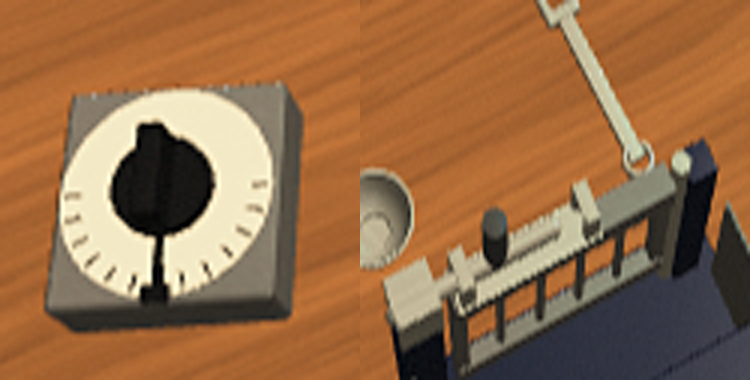

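The pointer lies on the zero line (−21.7° against −21.5°), the gate is shut and the bolt home. Handing in.

```bash
python3 -c "
from station import *
print(finish_job())"
```

```text
the job is handed in; nothing more can be done
None
```

The job is handed in after about 15 s of robot time: gate shut, bolt fully home through its keeper, and dial pointer within about half a degree of zero by camera; no other items were touched, and no verdict was returned.

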